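Refit the heater knob and hold it in

TASK

The control knob of the hutch heater has come off and stands on the turntable. Turn it so that its nose points the same way as the tab on the D-shaft of the heater box, push it fully home on the shaft, then press knob and sprung shaft down to the stop and keep pressing: finish with the fingers still holding the knob pressed in, not letting go. Leave the toggle switch and the other things on the shelf as they are.

Things in the scene. Friction and masses are not known exactly. Their poses are not given: they have to be found in the camera images.
- knob: loose grey plastic knob, 50 g, bore down, on the turntable. Origin: centre of its underside; z up its axis. Skirt 42 mm across, z 0 to 20 mm; above it a grip bar 40 mm long along x, 12 mm thick along y, z 20 to 40 mm. One nose, 9 mm wide, sticks out of the skirt at +x to 31 mm from the axis. Blind D-bore from below: 16 mm deep, 13 mm across, flat on the nose side 2.5 mm from the axis.
- shaft_root (a point): foot of the upright steel D-shaft: centre of the top of its flange (36 mm across), 63 mm above the shelf unpressed, sinks with the shaft. z up, x towards flat and tab. Shaft 12 mm across, flat 2 mm from the axis at +x, top 22 mm above this point, last 3 mm tapered 1.8 mm all round. Knob fully home: its origin 6 mm above this point, bore roof on the shaft's top, nose over the tab. It cannot turn.
- shaft_tab (a point): point on the steel tab (8 mm wide) that sticks out of the shaft's flange on the side of the flat, reaching 36 mm from the shaft's axis; this point is on its top, 31 mm from the axis. Shows from above which way the flat looks.
- knob_nose (a point): outer end of the knob's nose, 31 mm from the knob's axis along its +x, 12 mm above its underside.
- shaft (a joint): how far the shaft is pressed down against its spring: 0 released, 0.008 m at the stop. The spring pushes back with 3 N at the start and 7 N at the stop, and lifts the shaft again when let go.
- heater_box: fixed grey control box 200 x 130 x 50 mm; origin at the centre of its underside. The shaft stands 35 mm from its centre towards its own -x, the toggle 72 mm towards its +x.
- toggle (a joint): small steel toggle switch on the heater box, 0 = off as found, grows when pushed over; leave it.
- turntable: white plastic turntable, 280 mm disc, top 30 mm above the shelf, stiff to turn; origin at the centre of its underside. Knob, bowl and brush stand on it.
- bowl: white ceramic bowl on the turntable, 100 mm across, 42 mm high; origin at the centre of its underside. Leave it.
- brush: dark silicone grooming mitt-brush on the turntable, 105 x 62 mm, 40 mm high with its hand loop; origin at the centre of its underside. Leave it.
- chew_cube: pine chew cube, 45 mm, on the shelf; origin at the centre of its underside. Leave it.
- dustpan: aluminium dustpan on the shelf, 190 mm wide, 295 mm long with its handle towards its -x, 50 mm high. Leave it.
- water_bottle: upright clear plastic bottle with white cap, 64 mm across, 160 mm high. Leave it.
- feed_tin: upright aluminium tin, 90 mm across, 100 mm high. Leave it.

How it is judged:
By the outcome, as a careful person would: the job done as asked, in the order asked, and still so for the second after the job is handed in, while the arm keeps its last pose, push and grip.
It also fails if it takes over 38 s, if anything falls off the work surface, if the arm or the gripper's body presses on something with over 40 N, if the wrist force passes 120 N, or if a joint passes its speed limit or range.

ROBOT

A 7-joint arm with a two-finger parallel gripper is mounted at the origin on the work surface. World frame = base frame: x ahead of the robot, y to its left, z up, the work surface at z = 0. Lengths are in m, angles in rad, forces in N, time in s.
With the tool pointing down it reaches from about 0.4 to 0.9 m from the base axis. Payload 5.5 kg.
Tool frame: the origin (TCP) lies on the centre line of the jaws, within the pads' length; the fingertips stand 25 mm ahead of it and the grasp point (between the pads) lies 6 mm ahead of it; z points along the fingers, y is the line along which they close (so a half turn about z gives the same grasp; the last joint's range is limited). The gripper opens to 85 mm and grips with 20 to 120 N. Pads are 22 mm wide; open, the fingers measure 114 mm over their backs; the gripper's body (76 mm by 85 mm) begins 54 mm behind the grasp point. The pads swing forward as they close: fully open they stand 13 mm farther back than shut.
Start: joints at [-0.84, 0.501, -0.427, 1.55, 0.221, 1.138, -0.21], TCP at [0.293, 0.58, 0.256] pointing down, gripper open.
Joint ranges: [-2.88, 2.88], [-0.31, 2.03], [-1.54, 1.56], [0.2, 2.42], [-1.41, 4.55], [0.19, 2.02], [-2.57, 2.57]. Speed limits (rad/s): [2.57, 2.57, 3.14, 3.14, 3.14, 3.14, 3.14].

INTERFACE

Orientations are given as a rotation vector (axis times angle).
In Python, from plant import r, claw, kin, readout, imaging, order gives the robot as it stands. The module is installed in compiled form; this text tells all that it offers. Calls block until the motion is done:
- r.move_to(position, orientation): joint-space move of the TCP to a pose.
- r.line_to(position, frame=None, v=0.15): straight line of the TCP; frame=None keeps the orientation; v is the mean speed in m/s.
- r.goto_joints(angles): joint-space move.
- claw.move_gripper(opening, effort=None): opening from 0.0 (shut) to 1.0 (fully open); effort is the grip in N (None keeps the last); returns when the fingers have stopped.
- r.wait(seconds).
- kin.inverse_kinematics(position, orientation): joint angles nearest the present ones, or None.
- readout.get_state(): the state.
- imaging.capture(name): name is "side" or "top"; returns a dict with "image" (400x640x3 uint8, blue, green, red), "intrinsics" (3x3 intrinsics, pixels), "eye" and "orientation" of the camera in the world. Camera axes: x right, y down, z forward; pixel columns grow to the right and rows downward; lengths in m; the calibration is good to about 2 mm. A picture is of the moment at which its call begins. There is no depth.
A pose or a line that the arm cannot do raises r.Unreachable and nothing moves.
- order.finish_job(): hands the job in; it is judged then, once.
The state is a dict: "t": time; "joint_positions": joint angles; "qd": joint speeds; "effort": joint torques, N m; "ee_pos": TCP position; "tcp_rot": TCP orientation; "contact_force": force on the tool from outside, world axes, zero at the start; "moment": the same for the moment, N m; "opening": opening from 0.0 (shut) to 1.0 (fully open); "finger_force": force on a finger pad.
Only numpy, scipy, OpenCV 4.12 (cv2) and the standard library are available. Lean on these libraries where they do the work, as an engineer would, in place of code of your own. Each camera call takes 0.05 s, during which the arm holds its last target. There are 200 camera calls.

## Working session

There is one attempt and no reset: what is moved stays moved. The work goes in short steps, each a Python script; the robot and the scene stay as the last script left them, time stands still between calls to the robot, and variables do not carry over. Pictures are saved under pics/ and viewed, at most 10 in all, crops included, and the job is handed in when it is done.

```bash
mkdir -p pics
python3 - <<'E'
from plant import imaging, readout
import cv2, numpy as np, pickle
d={}
for n in("side","top"):
    c=imaging.capture(n); d[n]=c; cv2.imwrite(f"pics/{n}0.png",c["image"])
    print(n,np.round(c["intrinsics"],1).tolist(),np.round(c["eye"],4),np.round(c["orientation"],4).tolist())
pickle.dump(d,open("cap0.pkl","wb"))
s=readout.get_state();print(s["t"],s["ee_pos"],s["tcp_rot"],s["contact_force"])
E
```

```text
side [[401.6, 0.0, 324.4], [0.0, 401.6, 199.1], [0.0, 0.0, 1.0]] [ 0.3843 -1.1016  0.6346] [-2.0645, 0.2233, -0.1528]
top [[399.9, 0.0, 315.3], [0.0, 399.9, 198.3], [0.0, 0.0, 1.0]] [ 0.5821 -0.0794  0.9909] [-2.2255, 2.2029, -0.0487]
0.1 [0.29285716 0.57964843 0.25536116] [-7.27890766e-01 -3.05561021e+00  2.63280214e-03] [-0.451441    0.68245503  0.37881416]
```

View pics/side0.png

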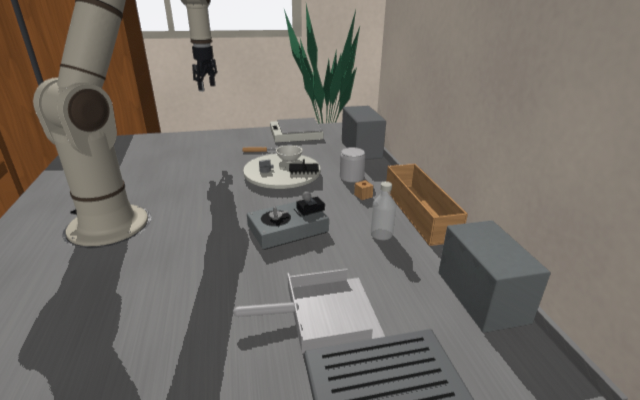

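View pics/top0.png

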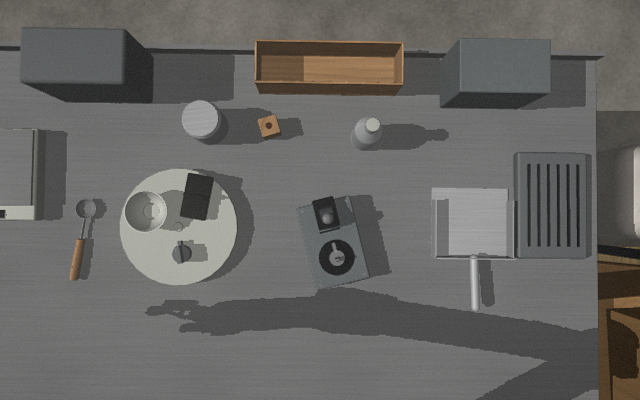

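The top view shows the knob near (182,253) on the turntable and the shaft near (337,257) on the box. In the side view they are near (265,165) and (276,213). I'll zoom in on all four.

```bash
cat > h.py <<'E'
import cv2, numpy as np
from scipy.spatial.transform import Rotation as R
def crop(im,u,v,w,h,k):  # centre, size px, zoom, with ticks every 5 px
    x0,y0=u-w//2,v-h//2
    c=cv2.resize(im[y0:y0+h,x0:x0+w],None,fx=k,fy=k,interpolation=cv2.INTER_CUBIC)
    for x in range(x0-x0%-10,x0+w,10):
        cv2.line(c,((x-x0)*k+k//2,0),((x-x0)*k+k//2,6),(0,255,255),1); cv2.putText(c,str(x),((x-x0)*k-8,16),0,.35,(0,255,255),1)
    for y in range(y0-y0%-10,y0+h,10):
        cv2.line(c,(0,(y-y0)*k+k//2),(6,(y-y0)*k+k//2),(0,255,255),1); cv2.putText(c,str(y),(8,(y-y0)*k+k//2+4),0,.35,(0,255,255),1)
    return c
def ray(c,p):
    K=c["intrinsics"];d=R.from_rotvec(c["orientation"]).apply(np.linalg.inv(K)@[p[0],p[1],1.]);return np.array(c["eye"]),d
def atz(c,p,z):
    e,d=ray(c,p);return e+d*(z-e[2])/d[2]
def proj(c,P):
    q=R.from_rotvec(c["orientation"]).inv().apply(np.asarray(P)-c["eye"]);q=q@np.array(c["intrinsics"]).T;return q[...,:2]/q[...,2:]
def tri(c1,p1,c2,p2):
    e1,d1=ray(c1,p1);e2,d2=ray(c2,p2)
    s=np.linalg.lstsq(np.c_[d1,-d2],e2-e1,rcond=None)[0];a,b=e1+d1*s[0],e2+d2*s[1];return (a+b)/2,np.linalg.norm(a-b)
E
python3 - <<'E'
import pickle,cv2,numpy as np
from h import *
d=pickle.load(open("cap0.pkl","rb"));t,s=d["top"]["image"],d["side"]["image"]
cv2.imwrite("pics/z1.png",np.vstack([np.hstack([crop(t,182,253,40,30,10),crop(t,336,257,40,30,10)]),np.hstack([crop(s,266,166,40,30,10),crop(s,276,215,40,30,10)])]))
E
```

```text
(no output)
```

View pics/z1.png

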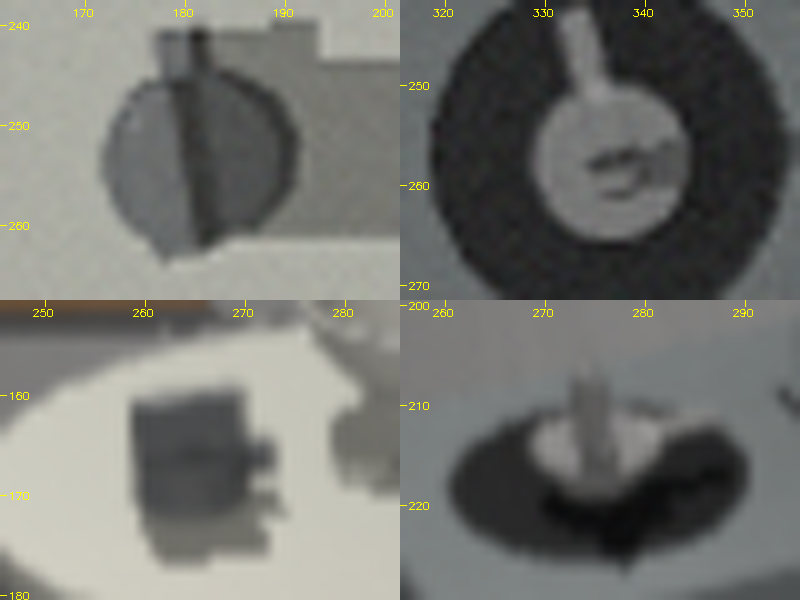

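The zoom shows the knob's skirt in the top view at about (181,253), with its nose up at about (180,241) and tilted slightly. The flange is at about (336.5,257.5) and its tab end at about (332.8,242). I'll fit silhouettes of the known shapes in both views for sub-pixel poses.

```bash
cat > fit.py <<'E'
import cv2, numpy as np
from scipy.optimize import minimize
from h import *
def cyl(r,z0,z1,n=40):
    a=np.linspace(0,2*np.pi,n,False);return np.r_[[[r*np.cos(t),r*np.sin(t),z] for z in(z0,z1) for t in a]]
def box(x0,x1,y,z0,z1): return np.array([[x,s*y,z] for x in(x0,x1) for s in(-1,1) for z in(z0,z1)])
KNOB=[cyl(.021,0,.02),box(-.02,.02,.006,.02,.04),box(.015,.031,.0045,.006,.018)]
SHAFT=[cyl(.018,-.003,0),box(.015,.036,.004,-.003,0),cyl(.006,0,.019),cyl(.0042,.019,.022)]
def mask(c,parts,p,win,S=8):
    x0,y0,w,h=win;m=np.zeros((h*S,w*S),np.uint8);cs,sn=np.cos(p[3]),np.sin(p[3])
    for P in parts:
        W=P@np.array([[cs,sn,0],[-sn,cs,0],[0,0,1]])+p[:3]
        q=(proj(c,W)-[x0-.5,y0-.5])*S-.5
        cv2.fillConvexPoly(m,np.int32(np.round(cv2.convexHull(np.float32(q))*16)),255,shift=4)
    return cv2.GaussianBlur(cv2.resize(m,(w,h),interpolation=cv2.INTER_AREA)/255.,(0,0),.5)
def fit(views,parts,p0,tau=.3):  # views: (cam, feature img normalised 0..1, win, weightmask)
    def cost(p):
        return sum((np.minimum((f-mask(c,parts,p,w))**2,tau)*k).sum() for c,f,w,k in views)
    best=None
    for st in (.006,.003):
        sx=np.vstack([p0]+[np.array(p0)+d for d in np.diag([st,st,st,.15*st/.006])])
        o=minimize(cost,p0,method="Nelder-Mead",options=dict(initial_simplex=sx,xatol=1e-5,fatol=1e-4,maxiter=600));p0=o.x
    return o.x,o.fun
E
python3 - <<'E'
import pickle
from fit import *
d=pickle.load(open("cap0.pkl","rb"));T,S=d["top"],d["side"]
def win(im,w): x,y,a,b=w; return im[y:y+b,x:x+a].astype(float)
def norm(f,lo,hi): return np.clip((f-lo)/(hi-lo),0,1)
vis=[]
# knob: bluish vs warm
wt,ws=(165,234,36,34),(252,154,26,26); K=[]
for c,w in((T,wt),(S,ws)):
    im=win(c["image"],w);im=cv2.GaussianBlur(im,(0,0),.4);f=im[...,0]/(im[...,2]+1)
    lo,hi=np.percentile(f,15),np.percentile(f,90);print("ratio",lo,hi);f=norm(f,lo,hi);K.append((c,f,w,np.ones_like(f)))
k0=np.r_[atz(T,(181,253),.04)[:2],.03,.1]
pk,e=fit(K,KNOB,k0);print("knob",pk.round(4),e)
for v in K: print(" single",fit([v],KNOB,pk)[0].round(4))
wt2,ws2=(320,238,34,36),(262,206,28,18); Sh=[]
for c,w,lo,hi in((T,wt2,45,125),(S,ws2,45,150)):
    f=norm(win(c["image"],w).mean(2),lo,hi)
    yy,xx=np.mgrid[:w[3],:w[2]]; 
    k=np.ones_like(f)
    if c is T: k=(np.hypot(xx+w[0]-336.6,yy+w[1]-257.5)<16.5)*1.
    else: k=(np.hypot((xx+w[0]-275)/13.,(yy+w[1]-217)/6.6)<1)*1.
    Sh.append((c,f,w,k))
s0=np.r_[atz(T,(336.6,257.5),.063)[:2],.063,.25]
ps,e=fit(Sh,SHAFT,s0);print("shaft",ps.round(4),e)
print(" top only",fit([Sh[0]],SHAFT,ps)[0].round(4))
for L,parts,p in((K,KNOB,pk),(Sh,SHAFT,ps)):
    for c,f,w,k in L:
        m=mask(c,parts,p,w);a=np.hstack([f,m,abs(f-m)*k]);vis.append(cv2.resize(cv2.copyMakeBorder(np.uint8(a*255),0,38-a.shape[0],0,110-a.shape[1],0),None,fx=3.6,fy=3.6,interpolation=0))
cv2.imwrite("pics/fit1.png",np.vstack([np.hstack(vis[:2]),np.hstack(vis[2:])]))
np.savez("fit.npz",pk=pk,ps=ps)
E
```

```text
ratio 0.9426473316672818 1.0003933003938161
ratio 0.9282514108476589 1.0005505784692983
knob [0.4769 0.2207 0.0291 0.2143] 70.27810857224281
 single [ 0.4718  0.2351 -0.0146  0.1922]
 single [0.4772 0.2252 0.0277 0.4938]
shaft [ 0.4723 -0.1436  0.0655  0.2524] 23.136780280320203
 top only [ 0.4721 -0.1438  0.0621  0.2489]
```

View pics/fit1.png

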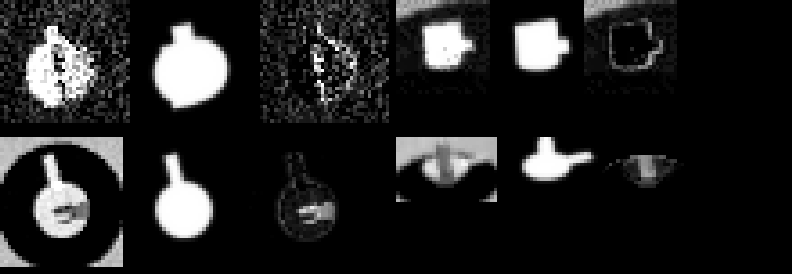

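```bash
cat > mv.py <<'E'
from plant import r, claw, kin, readout, imaging, order
from fit import *
def down(yaw): return np.pi*np.array([np.cos(yaw/2),np.sin(yaw/2),0.])
def st(tag=""):
    s=readout.get_state();print(tag,"t%.2f"%s["t"],"p",np.round(s["ee_pos"],4),"F",np.round(s["contact_force"],1),"M",np.round(s["moment"],2),"op %.3f ff %.1f"%(s["opening"],np.max(s["finger_force"])));return s
E
python3 - <<'E'
import pickle
from mv import *
d=pickle.load(open("cap0.pkl","rb"));T,S=d["top"],d["side"]
pk=np.load("fit.npz")["pk"]
x,y,w,h=wt=(165,234,36,34);im=T["image"][y:y+h,x:x+w].astype(float);g=im.mean(2)
print("gray rows",g[20,5:34:2].round(),g[8,5:34:2].round())
for lo,hi in((125,112),(140,105)):
    f=np.clip((g-lo)/(hi-lo),0,1)
    for z in(.03,):
        def V(c,f,w):return (c,f,w,np.ones_like(f))
        from scipy.optimize import minimize
        v=V(T,f,wt)
        cost=lambda q:np.minimum((f-mask(T,KNOB,[q[0],q[1],z,q[2]],wt))**2,.3).sum()
        o=minimize(cost,[pk[0],pk[1],.17],method="Nelder-Mead",options=dict(initial_simplex=[[pk[0],pk[1],.17],[pk[0]+.004,pk[1],.17],[pk[0],pk[1]+.004,.17],[pk[0],pk[1],.3]]));print(o.x.round(4),o.fun)
J=kin.inverse_kinematics([.477,.222,.14],down(.18+np.pi));print("J",J)
print("Jshaft",kin.inverse_kinematics([.472,-.1437,.15],down(.249+np.pi)))
r.move_to([.477,.222,.14],down(.18+np.pi));st()
claw.move_gripper(.5,40);st()
E
```

```text
gray rows [171. 119. 106. 107. 109.  73.  65.  79.  81.  78.  53. 123. 117. 117.
 116.] [171. 171. 170. 165. 105. 103.  71. 120. 114. 116. 116. 115. 173. 174.
 169.]
[0.4776 0.2177 0.208 ] 56.33197488575717
[0.4773 0.218  0.1272] 63.31958439722246
J [-0.12769761  0.43816825 -0.43857414  1.95736226  0.25404277  0.79934612
  1.04237276]
Jshaft [ 0.27239361  0.33684467 -0.03674794  2.03981221  0.01753069  0.76522316
  2.0448612 ]
 t1.65 p [0.477  0.2234 0.1404] F [ 0.1  0.3 -0.1] M [-0.01  0.02  0.03] op 0.999 ff 0.0
 t2.14 p [0.477  0.2221 0.14  ] F [ 0.1 -0.4  0.1] M [ 0.01 -0.02 -0.02] op 0.497 ff 0.0
```

Run:
```python
from mv import *
r.line_to([.477,.219,.078],down(.18+np.pi));st("low")
claw.move_gripper(0,20);st("soft"); claw.move_gripper(0,80);st("grip")
r.line_to([.477,.219,.135]);st("up")
for n in("top","side"):
    c=imaging.capture(n);u=np.int32(proj(c,np.array([.477,.219,.1])));print(u)
    globals()[n]=crop(c["image"],*u,40,44,10)
cv2.imwrite("pics/g1.png",np.hstack([top,side]))
```

```text
low t2.71 p [0.477  0.2192 0.0781] F [-0.4  0.3  0.5] M [-0.02  0.05 -0.02] op 0.498 ff 0.0
soft t3.08 p [0.4778 0.2195 0.079 ] F [-0.4  0.6  3.8] M [ 0.03  0.06 -0.01] op 0.131 ff 27.2
grip t3.30 p [0.4778 0.2196 0.0792] F [-1.6 -0.5  7.1] M [-0.08  0.15  0.05] op 0.115 ff 79.9
up t3.83 p [0.4769 0.2186 0.1348] F [-0.9 -0.  -0.8] M [ 0.01 -0.02 -0.  ] op 0.114 ff 79.0
[173 256]
[263 152]
```

View pics/g1.png

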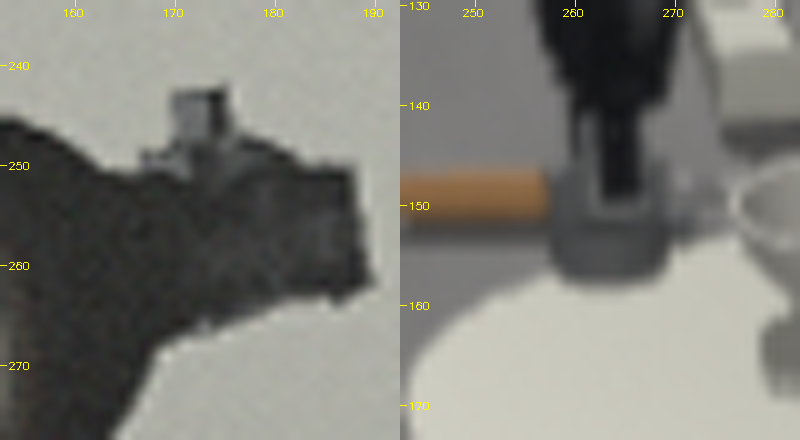

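Run:
```python
from mv import *
c=imaging.capture("side");print(proj(c,np.array([.4769,.2186,.097])))
c0=imaging.capture("top")
r.line_to([.477,.219,.18])
D=down(.249+np.pi)
r.move_to([.472,-.1437,.18],D);st("above")
r.line_to([.472,-.1437,.145],v=.08);r.wait(.3);st("near")
out=[]
for n,z in(("top",.09),("side",.09)):
    c=imaging.capture(n);u=np.int32(proj(c,np.array([.472,-.1437,z])));out.append(crop(c["image"],*u,40,44,10))
    if n=="side": print([proj(c,np.array([.472,-.1437,z])).round(2).tolist() for z in(.063,.085,.1,.107)])
cv2.imwrite("pics/g2.png",np.hstack(out))
```

```text
[263.97394214 153.05671029]
above t5.84 p [ 0.4723 -0.1422  0.1798] F [-0.3  0.3 -0.6] M [-0.02 -0.01 -0.03] op 0.117 ff 79.0
near t6.73 p [ 0.4723 -0.1439  0.1454] F [0.3 0.3 0.2] M [-0.01  0.01  0.05] op 0.121 ff 79.0
[[275.22, 213.72], [274.87, 206.82], [274.62, 202.04], [274.51, 199.78]]
```

View pics/g2.png

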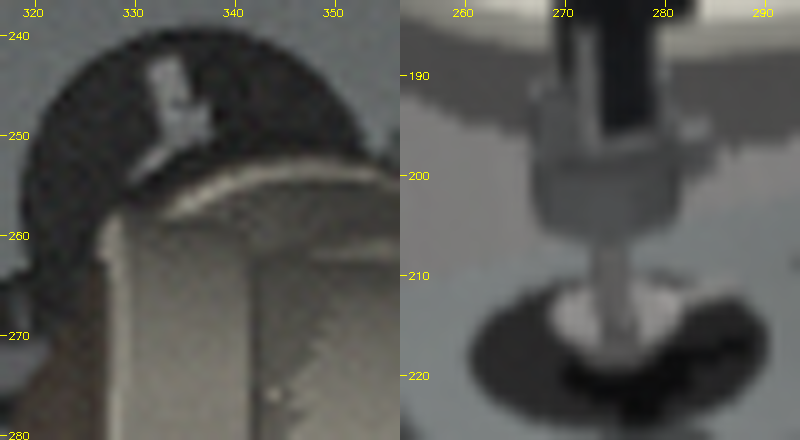

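The side view shows the shaft (column about 274.6) centred under the skirt (about 274.3), as expected from perspective. The nose is over the tab side, so I'll descend while watching the force.

Run:
```python
from mv import *
z=.139
r.line_to([.472,-.1437,z],v=.05)
while z>.1205:
    z-=.002;r.line_to([.472,-.1437,z],v=.03);r.wait(.1);s=st("%.4f"%z)
    if abs(s["contact_force"][2])>9 or np.hypot(*s["contact_force"][:2])>9: break
```

```text
0.1370 t7.45 p [ 0.472  -0.1437  0.137 ] F [-0.2 -1.1 -0.3] M [-0.03  0.01  0.01] op 0.115 ff 79.0
0.1350 t7.80 p [ 0.472  -0.1437  0.135 ] F [-0.7  0.3 -0.3] M [-0.03 -0.03  0.01] op 0.113 ff 79.0
0.1330 t8.15 p [ 0.472  -0.1437  0.133 ] F [0.9 1.1 0. ] M [-0.   -0.04  0.03] op 0.116 ff 79.0
0.1310 t8.50 p [ 0.4726 -0.1437  0.1312] F [ 0.9  0.5 -0.3] M [ 0.05 -0.35  0.01] op 0.115 ff 79.2
0.1290 t8.85 p [ 0.4727 -0.1437  0.1291] F [ 5.   0.5 -2.3] M [ 0.09 -1.01 -0.02] op 0.115 ff 79.1
0.1270 t9.20 p [ 0.4727 -0.1437  0.1272] F [5.7 1.  0.5] M [ 0.17 -1.23  0.05] op 0.115 ff 79.2
0.1250 t9.55 p [ 0.4728 -0.1437  0.1253] F [5.8 0.1 2. ] M [ 0.15 -1.28  0.06] op 0.117 ff 79.3
0.1230 t9.90 p [ 0.4727 -0.1437  0.1232] F [5.3 0.6 2. ] M [ 0.23 -1.32  0.1 ] op 0.115 ff 79.4
0.1210 t10.25 p [ 0.4728 -0.1437  0.121 ] F [6.2 0.2 2.8] M [ 0.14 -1.37  0.01] op 0.117 ff 79.4
0.1190 t10.60 p [ 0.4728 -0.1437  0.119 ] F [5.2 2.3 2.5] M [ 0.14 -1.35 -0.01] op 0.115 ff 79.4
```

Run:
```python
from mv import *
x=.4732;z=.119
r.line_to([x,-.1437,z],v=.03);r.wait(.2);st("shift")
while z>.100:
    z-=.001;r.line_to([x,-.1437,z],v=.03);r.wait(.15);s=st("%.4f"%z)
    if s["contact_force"][2]>18: break
```

```text
shift t11.05 p [ 0.4729 -0.1437  0.1187] F [ 4.   0.5 -0.1] M [ 0.06 -1.19  0.01] op 0.114 ff 79.0
0.1180 t11.45 p [ 0.473  -0.1437  0.118 ] F [2.9 0.6 1.1] M [ 0.12 -0.8   0.01] op 0.115 ff 79.2
0.1170 t11.85 p [ 0.473  -0.1437  0.117 ] F [2.4 0.6 1.6] M [ 0.21 -0.64  0.06] op 0.115 ff 79.3
0.1160 t12.25 p [ 0.473  -0.1437  0.116 ] F [1.6 1.4 3.3] M [ 0.16 -0.54  0.02] op 0.120 ff 79.4
0.1150 t12.65 p [ 0.473  -0.1437  0.115 ] F [ 1.1 -0.   2.7] M [ 0.19 -0.32 -0.02] op 0.111 ff 79.5
0.1140 t13.05 p [ 0.4731 -0.1437  0.114 ] F [0.3 0.8 4.3] M [ 0.18 -0.3   0.05] op 0.114 ff 79.6
0.1130 t13.45 p [ 0.4731 -0.1437  0.113 ] F [1.  0.8 5. ] M [ 0.18 -0.14  0.04] op 0.116 ff 79.7
0.1120 t13.85 p [ 0.4731 -0.1437  0.112 ] F [-0.7  0.2  5.4] M [ 0.17 -0.02  0.01] op 0.118 ff 79.8
0.1110 t14.25 p [ 0.4731 -0.1437  0.111 ] F [-0.9  1.   4.7] M [ 0.21  0.04 -0.01] op 0.121 ff 79.8
0.1100 t14.65 p [ 0.4731 -0.1437  0.1101] F [-0.1  1.4  5.8] M [0.24 0.02 0.01] op 0.117 ff 80.0
0.1090 t15.05 p [ 0.4732 -0.1437  0.1098] F [-2.7  2.2 13.8] M [0.39 0.6  0.02] op 0.115 ff 81.1
0.1080 t15.45 p [ 0.4733 -0.1437  0.1096] F [-5.6  2.5 21. ] M [ 0.47  1.18 -0.04] op 0.118 ff 82.2
```

The stop is at TCP z = 0.1098, which puts the knob's origin at about 0.061. That matches fully home and 8 mm pressed. I'll check it in the side view.

Run:
```python
from mv import *
r.wait(.5);st()
c=imaging.capture("side");t=imaging.capture("top")
p=[.473,-.1437,.061,.249];w=(255,190,44,44)
g=np.float32(c["image"][190:234,255:299])
o=crop(c["image"],277,212,40,44,10);x0,y0=257,190
for P in KNOB:
    q=(proj(c,P@np.array([[np.cos(.249),np.sin(.249),0],[-np.sin(.249),np.cos(.249),0],[0,0,1]])+p[:3])-[x0-.5,y0-.5])*10
    cv2.polylines(o,[cv2.convexHull(np.int32(q))],True,(0,255,0),1)
cv2.imwrite("pics/g3.png",np.hstack([o,crop(t["image"],330,248,40,44,10)]))
```

```text
t15.95 p [ 0.4733 -0.1437  0.1095] F [-4.8  2.1 21.4] M [ 0.52  1.13 -0.01] op 0.116 ff 82.2
```

View pics/g3.png

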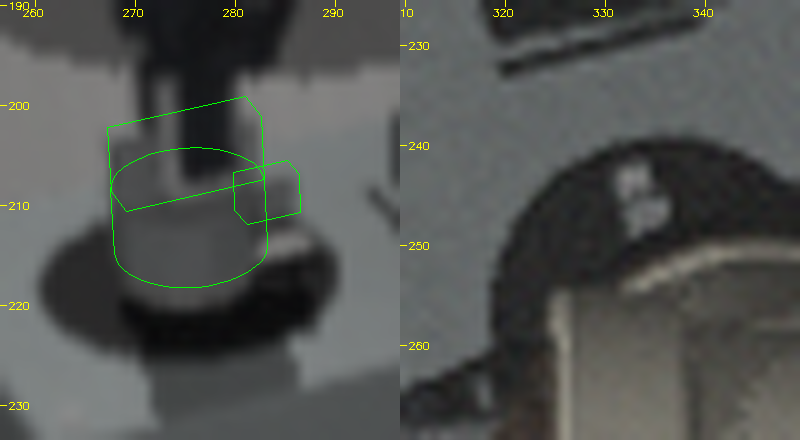

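Run:
```python
from mv import *
c=imaging.capture("side");cv2.imwrite("now_side.png",c["image"])
h=cv2.imread("pics/g2.png")[:,400:]
n=cv2.resize(c["image"][195:239,255:295],None,fx=10,fy=10,interpolation=cv2.INTER_CUBIC)
print("hover crop x0,y0",np.int32(proj(c,np.array([.472,-.1437,.09])))-[20,22])
def sh(name,x0,y0,x1,y1):
    t=h[y0:y1,x0:x1];R_=cv2.matchTemplate(n,t,cv2.TM_CCOEFF_NORMED);_,v,_,l=cv2.minMaxLoc(R_);print(name,"now at",l,"was",(x0,y0),"score %.3f"%v)
sh("finger",155,60,260,150);sh("barL",120,70,200,150);sh("nose",240,110,330,190);sh("skirt",125,90,290,200)
for z in(.0966,.061): print(z,proj(c,np.array([[.473,-.1437,z],[.473,-.1437,z+.04]])).round(2).tolist())
cv2.imwrite("pics/g4.png",np.hstack([h,n]))
```

```text
hover crop x0,y0 [254 183]
finger now at (156, 56) was (155, 60) score 0.988
barL now at (122, 63) was (120, 70) score 0.565
nose now at (218, 35) was (240, 110) score 0.708
skirt now at (126, 85) was (125, 90) score 0.863
0.0966 [[275.04, 203.09], [274.38, 190.06]]
0.061 [[275.61, 214.31], [274.97, 201.68]]
```

View pics/g4.png

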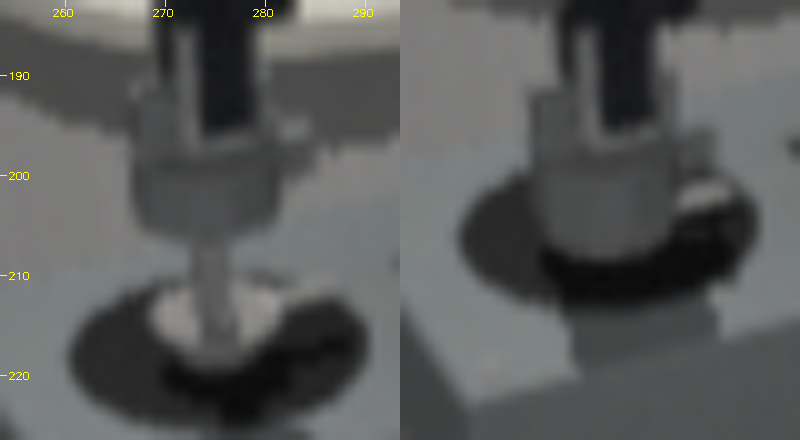

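In the aligned views the fingers and knob moved down together (about 11.5 px against 11.3 px expected), so nothing slipped. The nose is over the tab, and the skirt hides the flange as it should when fully home. I'm handing in with the press held.

Run:
```python
from mv import *
st();print(order.finish_job())
```

```text
t16.10 p [ 0.4733 -0.1438  0.1096] F [-5.4  1.9 22. ] M [0.51 1.14 0.01] op 0.115 ff 82.2
the job is handed in; nothing more can be done
None
```

The knob is fully home on the D-shaft with its nose over the tab, and the fingers are still holding it pressed to the stop with about 22 N; I handed the job in at 16.1 s.

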